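# Set up the inspection microscope to check a laser mark

## Robot

A 6-joint arm with a two-finger parallel gripper is mounted at the origin on the work surface. World frame = base frame: x ahead of the robot, y to its left, z up, the work surface at z = 0. Lengths are in mm, angles in rad, forces in N, time in s.
With the tool pointing down it reaches from about 275 to 1000 mm from the base axis. Payload 8.4 kg.
Tool frame: the origin (TCP) lies between the finger pads; the fingertips stand 17 mm ahead of it and the grasp point (between the pads) lies 2 mm behind it; z points along the fingers, y is the line along which they close (so a half turn about z gives the same grasp; the last joint's range is limited). The gripper opens to 85 mm and grips with 20 to 120 N. Pads are 22 mm wide; open, the fingers measure 114 mm over their backs; the gripper's body (76 mm by 85 mm) begins 54 mm behind the grasp point. The pads swing forward as they close: fully open they stand 13 mm farther back than shut.
Start: joints at [1.105, 0.353, 1.633, -0, 1.155, -0.002], TCP at [279.593, 558.978, 248.281] pointing down, gripper open.
Joint ranges: [-2.63, 2.63], [-0.92, 2.1], [0.06, 2.66], [-1.3, 4.44], [0, 2.69], [-3.02, 3.02]. Speed limits (rad/s): [2.22, 2.22, 2.79, 3.14, 3.14, 3.14].

## Interface

Orientations are given as [roll, pitch, yaw] about the fixed x, y, z axes, in that order (R = Rz(yaw) Ry(pitch) Rx(roll)).
In Python, from rig import sense, grab_frame, sign_off gives the robot as it stands. The module is installed in compiled form; this text tells all that it offers.
- The arm moves only by the tool send_rows, never from a script. Its argument "moves" is a list that holds one entry, the list of rows, each a list of 7 numbers: the shift along the world's x, y, z in m, then the turn, a rotation vector about the world's x, y, z in rad, then the opening, from -1 (shut) to 1 (fully open). In form: [[[dx, dy, dz, rx, ry, rz, jaw], ...]]. A call has 1 to 10 rows; each row shifts and turns the commanded pose from where the row before left it; what a row does not reach is not made up. A row lasts 1/10 s, in which the tool goes at most 50 mm and 8.59 degrees, less where a joint would pass 70% of its speed; a pose out of reach is approached as far as the arm can. A call with a gripper value outside its range is refused whole. The fingers move at their own pace and stop on an object; "grip_force" is the grip in N (left out, the last holds). Time passes only in rows, so rows that do not move let the fingers close. It gives the time, the measured TCP pose, the force, the opening and the grip force at its end, in the units of the state.
- sense(): the state, without advancing time (a new reading comes with each control period).
- grab_frame(name): name is "scene" or "top" or "wrist"; returns a dict with "img" (420x560x3 uint8, red, green, blue), "mtx" (3x3 intrinsics, pixels), "dist" ([k1, k2, p1, p2, k3] as OpenCV has them; the pictures are not rectified), "rvec" (rotation vector, rad) and "tvec" (3), from world to camera coordinates, as OpenCV has them; the wrist camera has in their place "T_tool_cam" (4x4, takes a point from camera to tool coordinates, whose origin is the TCP and whose axes are the flange's). Camera axes: x right, y down, z forward; pixel columns grow to the right and rows downward; lengths in mm; the calibration is good to about 2 mm. A picture is of the moment at which its call begins: read the wrist's pose just before it. There is no depth.
- sign_off(): hands the job in; it is judged then, once.
The state is a dict: "clock": time; "qpos": joint angles; "qvel": joint speeds; "joint_efforts": joint torques, N m; "eef_pos": TCP position; "tcp_rot": TCP orientation; "contact_force": force on the tool from outside, world axes, zero at the start; "wrist_torque": the same for the moment, N m; "opening": opening from 0.0 (shut) to 1.0 (fully open); "grasp_force": force on a finger pad.
Only numpy, scipy, OpenCV 4.12 (cv2) and the standard library are available. Lean on these libraries where they do the work, as an engineer would, in place of code of your own. Each camera call takes 0.05 s, during which the arm holds its last target. There are 200 camera calls.

## Task

Get the inspection microscope ready to check the laser mark on the plug housing that lies on its stage: tilt the display up until it stands 50 degrees from flat and stays there, and turn the nosepiece until the yellow-banded objective has clicked into place over the part, pointing straight down, instead of the red one. Leave the plug housing on the stage and the other things on the bench where they are.

Things in the scene. Friction and masses are not known exactly. Their poses are not given: they have to be found in the camera images.
- microscope: Digital inspection microscope, white, fixed to the bench. Origin: on the bench under its middle, z up; front is -x, pillar at +x, +y flank faces the robot. In this frame, mm: base x -165 to 95, 170 wide, 29 high; pillar x 20 to 76, 60 wide, focus knobs (48 across) at x 50, z 88 out to y +-62; head (horizontal arm) x -130 to 75, 92 wide, z 162 to 200.
- stage_top (a point): Middle of the top of the stage, a fixed black plate 120 (x) by 130 (y) mm under the head, at x -91, z 55 mm of the microscope.
- barrel_top (a point): Centre of the top of the black camera barrel, 52 mm across, that stands on the front of the head: x -96, z 232 mm of the microscope.
- display_hinge (a point): Middle of the display's hinge line, on the microscope at x 0, z 210 mm. The hinge line runs along the microscope's y.
- display (a joint): Tilt of the display, rad: 0 is flat on the head, screen up; grows as the far edge (with the orange tab, at the microscope's +x) rises about the hinge; 50 degrees is 0.873, range 0 to 1.5. Stiff friction hinge, about 0.55 N m (5 to 7 N at the tab): it stays where it is left. The display is a black slab, 90 mm from hinge to far edge, 124 wide, 12 thick.
- display_tab (a point): Grip point on the display's orange tab, 109 mm from the hinge line, at half its thickness. The tab is 20 mm wide (along the hinge line), 7 thick, and stands out 31 mm from the middle of the far edge, beyond the head, with free space below it. Axes are the display's: x from hinge to tab, z out of the screen.
- nosepiece (a joint): Turn of the nosepiece, rad, counter-clockwise from above, no end stops. It clicks every 90 degrees: 0 has the red objective over the part (at the start), 1.571 the yellow one. About 0.12 N m (4 N at an objective) takes it out of a click; past half-way it pulls itself into the next. To bring yellow round, push its side towards the microscope's front (-x).
- nosepiece_centre (a point): Centre of the nosepiece, on its turning axis (x -70, z 146 mm of the microscope), which leans 10 degrees, top to the front. A dark disc of 80 mm under the head with four steel objectives, 19 mm thick (14 in the last 9 mm), 90 degrees apart on a 52 mm circle, flaring out by 10 degrees; the one at the front points straight down.
- yellow_tip (a point): Centre of the lower end of the yellow-banded objective, 38 mm long. At the start it is on the flank facing the robot, at x -64, y 33, z 109 mm of the microscope, under the edge of the head (which reaches out to 46 mm).
- red_tip (a point): Lower end of the red-banded objective, 30 mm long, over the part at the start.
- green_tip (a point): Lower end of the green-banded objective, 40 mm long, at the pillar side at the start.
- blue_tip (a point): Lower end of the blue-banded objective, 42 mm long, on the far flank at the start.
- view_axis (a point): Point on the microscope's optical axis (x -96, y 0, z 104 mm) where the tip of the yellow objective is when it is clicked in.
- plug: Black plug housing with a white laser mark on top, loose on the stage under the objective: 34 x 26 x 18 mm, with a 10 mm neck at +x; origin at the centre of its underside. To be left alone.
- plug_left: Another such plug housing, loose on the bench beside the base, at the pillar end. To be left alone.
- plug_right: Another such plug housing, loose on the bench beside the base, at the front end. To be left alone.
- screwdriver: Red-handled screwdriver, 170 mm, lying loose on the bench between the robot and the microscope; at most 30 mm high. To be left alone.
- tape: Roll of beige tape, loose: 90 mm across, 24 high, origin at its underside. To be left alone.
- mouse: Black computer mouse on a grey mat, loose, 104 x 60 mm, 33 high. To be left alone.
- phone: Black telephone lying flat, loose: 150 x 72 x 9 mm. To be left alone.

How it is judged:
By the outcome, as a careful person would: the job done as asked, in the order asked, and still so for the second after the job is handed in, with the robot touching nothing.
It also fails if it takes over 45 s, if anything falls off the work surface, if the arm or the gripper's body presses on something with over 40 N, if the wrist force passes 120 N, or if a joint passes its speed limit or range.

## Working session

There is one attempt and no reset: what is moved stays moved. The work goes in short steps, Python scripts to look and compute and a tool call to move; the robot and the scene stay as the last step left them, time stands still between calls to the robot, and variables do not carry over. Pictures are saved under pics/ and viewed, at most 10 in all, crops included, and the job is handed in when it is done.

Besides the shell and the picture viewer there is one more tool, called after "Call:" by a JSON object that holds its "name" and its "arguments", one argument or row to a line. send_rows: Moves the arm, as the interface text tells. Its arguments: {"type":"object","properties":{"moves":{"type":"array"},"grip_force":{"type":"number"}},"required":["moves"]}

```bash
mkdir -p pics
cat > h.py <<'E'
import numpy as np,cv2
from rig import sense,grab_frame,sign_off
from scipy.spatial.transform import Rotation as R
E
python3 - <<'E'
from h import *
import pickle
s=sense();print(s)
for n in("scene","top"):
    f=grab_frame(n);pickle.dump(f,open(n+".pkl","wb"));cv2.imwrite(f"pics/{n}0.png",cv2.resize(f["img"][...,::-1],(800,600),interpolation=cv2.INTER_CUBIC))
    print(n,-R.from_rotvec(np.ravel(f["rvec"])).as_matrix().T@np.ravel(f["tvec"]),f["mtx"])
E
```

```text
{'clock': 0.0, 'qpos': array([ 1.10457341e+00,  3.53663772e-01,  1.63411666e+00, -1.85104230e-05,
        1.15520457e+00, -2.38658144e-03]), 'qvel': array([-6.74348531e-04,  2.95294278e-05, -1.57986622e-03, -3.40175902e-04,
        1.21452928e-04, -2.36831144e-04]), 'joint_efforts': array([ 2.12960681e-04, -6.05242109e+01, -3.42064512e+01,  5.19861419e-05,
        9.31089395e-03, -5.81780640e-06]), 'eef_pos': array([279.41154   , 558.56830405, 247.5593835 ]), 'tcp_rot': array([-3.14020026e+00,  1.36013388e-05,  2.67776381e+00]), 'contact_force': array([-0.00351006, -0.32290308,  0.46205362]), 'wrist_torque': array([ 0.03467178, -0.05074905, -0.00296882]), 'grasp_force': 0.0, 'opening': 1.0030991011127914}
scene [1002.41720151 -703.15937227  756.17636013] [[442.52896398   0.         268.93306552]
 [  0.         442.52896398 214.45403938]
 [  0.           0.           1.        ]]
top [ 335.9366201    24.15497761 1450.51564928] [[502.85104091   0.         268.71934159]
 [  0.         502.85104091 216.95124937]
 [  0.           0.           1.        ]]
```

View pics/scene0.png

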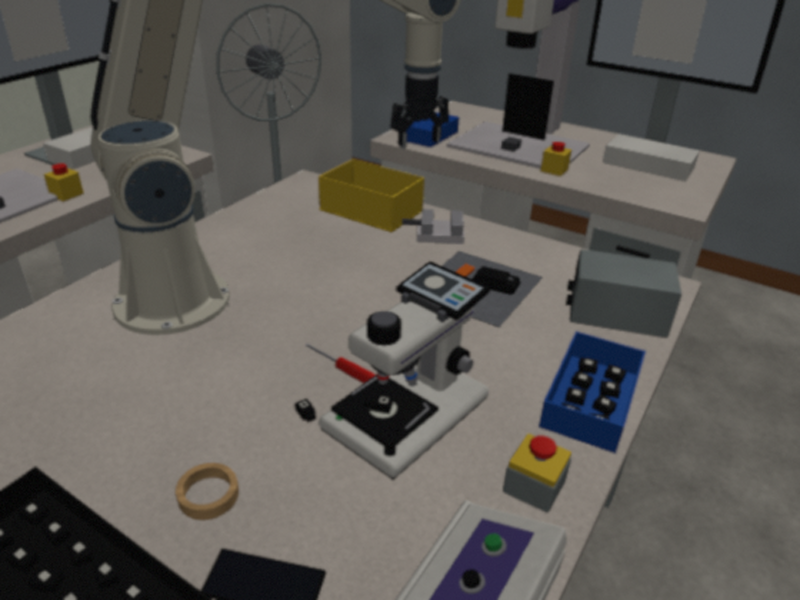

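View pics/top0.png

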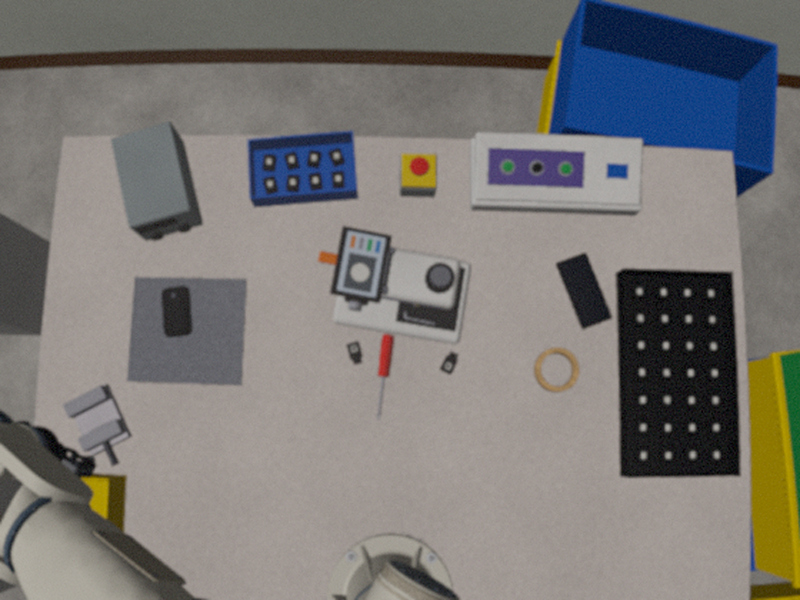

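The scene view shows the microscope with its front towards lower-left and the orange tab at (466,270). In the top view the barrel is at (441,277), the tab at (328,258) and the base's front corner at (458,342). I'll enlarge both for accurate pixel positions.

Run:
```python
from h import *
import pickle
for n,(x,y,w,h) in dict(scene=(220,170,140,170),top=(215,150,125,95)).items():
    f=pickle.load(open(n+".pkl","rb"));k=6 if n=="top" else 3.5
    c=f["img"][y:y+h,x:x+w,::-1]
    c=np.clip(c.astype(float)*1.5,0,255).astype(np.uint8)
    cv2.imwrite(f"pics/{n}_c.png",cv2.resize(c,None,fx=k,fy=k,interpolation=cv2.INTER_CUBIC))
```

```text
(no output)
```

View pics/scene_c.png

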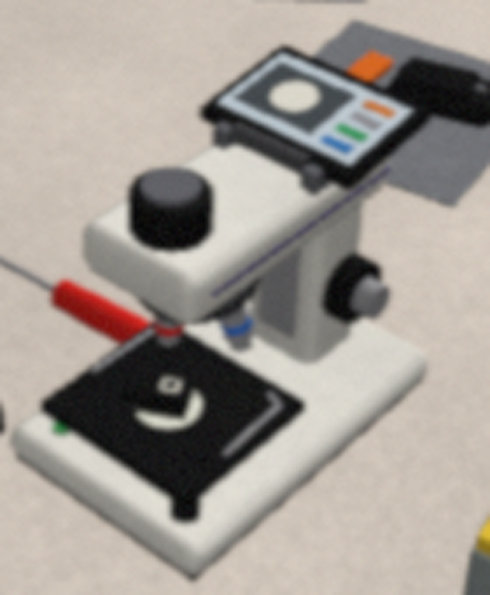

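View pics/top_c.png

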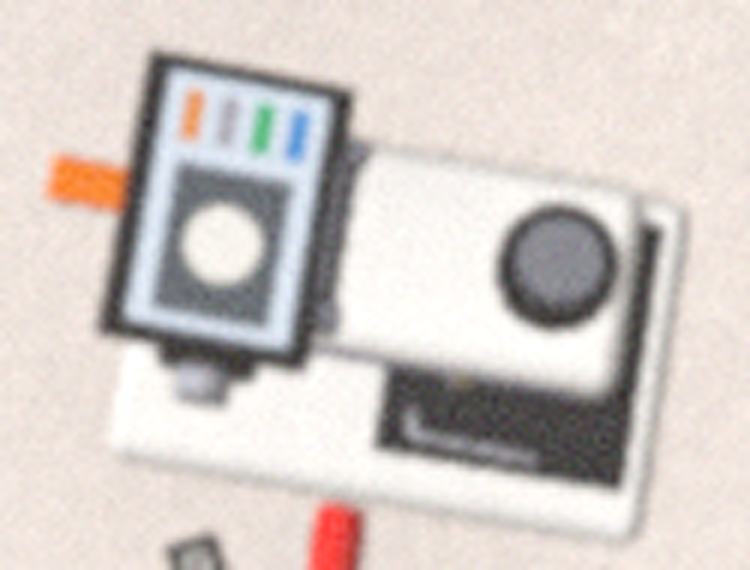

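Crop readings. Scene: barrel top (171,187), display corners (203,108), (348,187), (285,45) and (432,112), base front corner (192,577), tab end about (380,58). Top: barrel (560,265), display corners (300,366), (103,332), (155,52) and (352,92), tab end (49,178). Next I'll fit the pose.

```bash
cat >> h.py <<'E'
def proj(f,P):
    return cv2.projectPoints(np.asarray(P,float).reshape(-1,1,3),f["rvec"],f["tvec"],f["mtx"],f["dist"])[0].reshape(-1,2)
def M(p,P):
    c,s=np.cos(p[2]),np.sin(p[2]);P=np.atleast_2d(P).astype(float)
    return np.c_[p[0]+c*P[:,0]-s*P[:,1],p[1]+s*P[:,0]+c*P[:,1],p[3]+P[:,2]]
E
python3 - <<'E'
from h import *
import pickle
from scipy.optimize import least_squares
F={n:pickle.load(open(n+".pkl","rb")) for n in("scene","top")}
mod=dict(bar=(-96,0,232),a=(0,62,216),b=(90,62,216),c=(90,-62,216),d=(0,-62,216),tab=(125,0,211),f1=(-165,-85,0))
px={"scene":dict(bar=(171,187),a=(203,108),d=(348,187),b=(285,45),c=(432,112),f1=(192,577)),
"top":dict(bar=(560,265),a=(300,366),b=(103,332),c=(155,52),d=(352,92),tab=(49,178))}
off={"scene":(220,170,3.5),"top":(215,150,6)}
obs={n:{k:(np.array(v)+.5)/off[n][2]-.5+np.array(off[n][:2]) for k,v in px[n].items()} for n in px}
def r(p): return np.concatenate([(proj(F[n],M(p[:4],[mod[k] for k in obs[n]]))-np.array(list(obs[n].values()))).ravel() for n in obs])
s=least_squares(r,[550,30,1.4,0],loss="soft_l1");print(s.x,np.round(r(s.x).reshape(-1,2),1).tolist())
# independent triangulation
def tri(k):
    return least_squares(lambda X:np.concatenate([proj(F[n],X)[0]-obs[n][k] for n in obs]),[550,30,200]).x.round(1)
for k in "bar a b c d".split(): print(k,tri(k),M(s.x,mod[k]).round(1))
p=s.x
for k,v in dict(origin=(0,0,0),hinge=(0,0,210),tab=(109,0,210),yt=(-64,33,109),nc=(-70,0,146)).items(): print(k,M(p,v).round(1))
np.save("p.npy",p)
E
```

```text
[609.0145752   24.31006311   1.41061367  -0.77845019] [[-0.5, -0.9], [-1.4, -0.5], [0.2, -2.0], [-0.3, 3.3], [0.0, 3.1], [-0.4, 3.7], [-0.1, -0.9], [0.6, 0.7], [-1.9, 0.0], [-1.2, -0.5], [0.8, -1.0], [-1.6, -0.1]]
bar [593.3 -70.  228.3] [[593.7 -70.5 231.2]]
a [550.2  36.  213.6] [[547.8  34.2 215.2]]
b [562.3 118.7 226. ] [[562.2 123.  215.2]]
c [682.9 100.8 223.8] [[684.6 103.3 215.2]]
d [669.3  16.3 208.4] [[670.2  14.4 215.2]]
origin [[609.   24.3  -0.8]]
hinge [[609.   24.3 209.2]]
tab [[626.4 131.9 209.2]]
yt [[566.2 -33.6 108.2]]
nc [[597.8 -44.8 145.2]]
```

```bash
cat > fit.py <<'E'
from h import *
import pickle
from scipy.optimize import least_squares
F={n:pickle.load(open(n+".pkl","rb")) for n in("scene","top")}
def mod(t):
    D=lambda u,y,w:(u*np.cos(t)-w*np.sin(t),y,210+u*np.sin(t)+w*np.cos(t))
    return dict(bar=(-96,0,232),a=D(0,62,6),b=D(90,62,6),c=D(90,-62,6),d=D(0,-62,6),tab=D(121,0,3),f1=(-165,-85,0))
px={"scene":dict(bar=(171,187),a=(203,108),d=(348,187),b=(285,45),c=(432,112),f1=(192,577),tab=(383,56)),
"top":dict(bar=(560,265),a=(300,366),b=(103,332),c=(155,52),d=(352,92),tab=(49,178))}
off={"scene":(220,170,3.5),"top":(215,150,6)}
obs={n:{k:(np.array(v)+.5)/off[n][2]-.5+np.array(off[n][:2]) for k,v in px[n].items()} for n in px}
def r(p):
    m=mod(p[3]);return np.concatenate([(proj(F[n],M([*p[:3],0],[m[k] for k in obs[n]]))-np.array(list(obs[n].values()))).ravel() for n in obs])
s=least_squares(r,[610,24,1.41,0.1],loss="soft_l1");print(s.x,np.round(r(s.x).reshape(-1,2),1).tolist())
p=[*s.x[:3],0];t=s.x[3]
print("tilt deg",np.degrees(t))
for k,v in dict(hinge=(0,0,210),tab=(109*np.cos(t),0,210+109*np.sin(t)),yt=(-64,33,109),nc=(-70,0,146)).items(): print(k,M(p,v).round(1))
np.save("p.npy",s.x)
E
python3 fit.py
```

```text
[6.08646784e+02 2.44191308e+01 1.41399619e+00 9.89520427e-02] [[-0.5, -1.3], [-1.7, -0.7], [0.0, -2.3], [-0.6, -0.1], [0.0, -0.5], [-0.2, 3.4], [-0.2, 0.9], [-0.1, -1.0], [0.9, 0.9], [-1.8, -0.3], [-1.2, -1.2], [0.9, -0.9], [-0.3, -0.8]]
tilt deg 5.6695344226989635
hinge [[608.6  24.4 210. ]]
tab [[625.6 131.6 220.8]]
yt [[566.1 -33.6 109. ]]
nc [[597.7 -44.7 146. ]]
```

Call:
{"name": "send_rows", "arguments": {
  "moves": [
    [[0.016,-0.0213,0.005,0,0,-0.0632,1],[0.016,-0.0213,0.005,0,0,-0.0632,1],[0.016,-0.0213,0.005,0,0,-0.0632,1],[0.016,-0.0213,0.005,0,0,-0.0632,1],[0.016,-0.0213,0.005,0,0,-0.0632,1],[0.016,-0.0213,0.005,0,0,-0.0632,1],[0.016,-0.0213,0.005,0,0,-0.0632,1],[0.016,-0.0213,0.005,0,0,-0.0632,1],[0.016,-0.0213,0.005,0,0,-0.0632,1],[0.016,-0.0213,0.005,0,0,-0.0632,1]]
  ]
}}

```text
clock: 1.1
eef_pos: [440.0, 344.9, 298.2]
tcp_rot: [-3.141, 0.0, 2.043]
contact_force: [0.3, -0.5, 0.2]
opening: 0.998
grasp_force: 0.0
```

Call:
{"name": "send_rows", "arguments": {
  "moves": [
    [[0.0175,-0.0213,0.004,0,0,-0.0632,1],[0.0175,-0.0213,0.004,0,0,-0.0632,1],[0.0175,-0.0213,0.004,0,0,-0.0632,1],[0.0175,-0.0213,0.004,0,0,-0.0632,1],[0.0175,-0.0213,0.004,0,0,-0.0632,1],[0.0175,-0.0213,0.004,0,0,-0.0632,1],[0.0175,-0.0213,0.004,0,0,-0.0632,1],[0.0175,-0.0213,0.004,0,0,-0.0632,1],[0.0175,-0.0213,0.004,0,0,-0.0632,1],[0.0175,-0.0213,0.004,0,0,-0.0632,1]]
  ]
}}

```text
clock: 2.1
eef_pos: [615.0, 132.0, 338.0]
tcp_rot: [-3.141, 0.0, 1.411]
contact_force: [-0.3, 1.6, 0.2]
opening: 0.999
grasp_force: 0.0
```

Run:
```python
from h import *
import pickle
s=sense();f=grab_frame("wrist");f["s"]=s;pickle.dump(f,open("w1.pkl","wb"));print(s["clock"],s["eef_pos"],s["tcp_rot"],s["qpos"],s["contact_force"]);print(f["T_tool_cam"].round(3),f["mtx"][0,0])
cv2.imwrite("pics/w1.png",cv2.resize(f["img"][...,::-1],(800,600),interpolation=cv2.INTER_CUBIC))
```

```text
2.1 [615.02242586 131.95477302 338.03548551] [-3.14090109e+00  2.13257281e-04  1.41109300e+00] [2.08937963e-01 2.91151436e-01 1.51993630e+00 5.17510962e-05
 1.33122687e+00 3.68629069e-01] [-0.25723694  1.63879301  0.23334717]
[[ 1.00000e-03 -9.51000e-01 -3.10000e-01  7.92370e+01]
 [ 1.00000e+00  1.00000e-03  0.00000e+00 -9.20000e-01]
 [ 0.00000e+00 -3.10000e-01  9.51000e-01 -1.24306e+02]
 [ 0.00000e+00  0.00000e+00  0.00000e+00  1.00000e+00]] 297.9277708833301
```

View pics/w1.png

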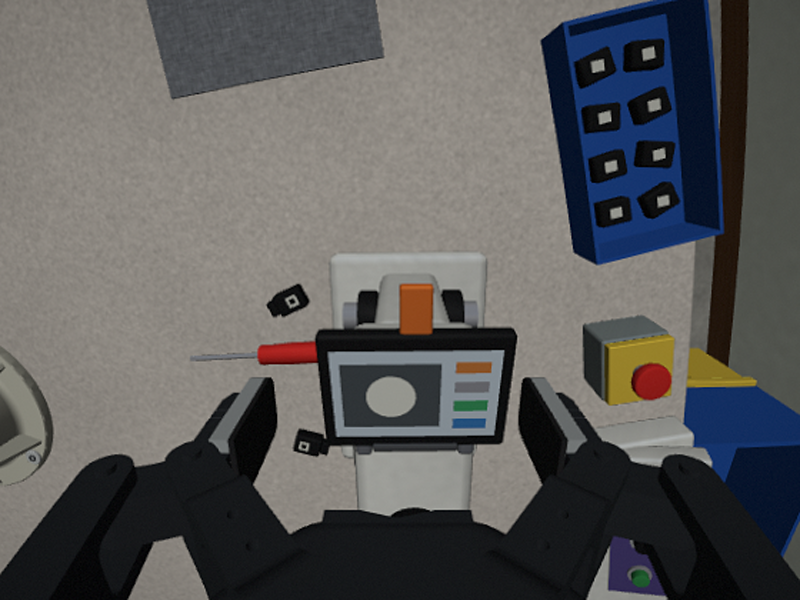

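The wrist view shows the display corners at (317,331), (516,331), (508,443) and (325,443), the tab end at (416,286) and the base's rear edge at (331..486,254). I'll add these to the fit.

```bash
cat > fit2.py <<'E'
from h import *
import pickle
exec(open("fit.py").read().split("def r(p)")[0].split("from h import *")[1])
def wristcam(f):
    s=f["s"];T=np.eye(4);T[:3,:3]=R.from_euler("xyz",s["tcp_rot"]).as_matrix();T[:3,3]=s["eef_pos"]
    W=np.linalg.inv(T@f["T_tool_cam"]);f["rvec"]=R.from_matrix(W[:3,:3]).as_rotvec();f["tvec"]=W[:3,3];return f
w=F["w1"]=wristcam(pickle.load(open("w1.pkl","rb")))
o={"b":(317,330),"c":(516,330),"d":(508,443),"a":(325,443),"tab":(416,286),"e1":(331,254),"e2":(486,254)}
obs["w1"]={k:(np.array(v)+.5)*.7-.5 for k,v in o.items()}
m0=mod
def mod(t): return {**m0(t),"e1":(95,85,27),"e2":(95,-85,27)}
obs["scene"].pop("f1")
def r(p):
    m=mod(p[3]);return np.concatenate([(proj(F[n],M([*p[:3],0],[m[k] for k in obs[n]]))-np.array(list(obs[n].values()))).ravel() for n in obs])
s=least_squares(r,[610,24,1.41,0.1],loss="soft_l1")
for n in obs:
    m=mod(s.x[3]);print(n,{k:(proj(F[n],M([*s.x[:3],0],m[k]))[0]-v).round(1).tolist() for k,v in obs[n].items()})
p=[*s.x[:3],0];t=s.x[3]
print(s.x,"tilt deg",np.degrees(t))
for k,v in dict(hinge=(0,0,210),tab=(109*np.cos(t),0,210+109*np.sin(t)),yt=(-64,33,109),nc=(-70,0,146)).items(): print(k,M(p,v).round(1))
tri=lambda k:least_squares(lambda X:np.concatenate([proj(F[n],X)[0]-obs[n][k] for n in obs if k in obs[n]]),[550,30,200]).x.round(1)
for k in ("a","b","c","d","tab"): print(k,tri(k),M(p,mod(t)[k]).round(1))
np.save("p.npy",s.x)
E
python3 fit2.py
```

```text
scene {'bar': [-0.4, -1.0], 'a': [-1.8, -0.6], 'd': [0.1, -2.2], 'b': [-0.7, 0.2], 'c': [-0.0, -0.2], 'tab': [-0.3, 1.3]}
top {'bar': [0.1, -1.2], 'a': [1.2, 0.8], 'b': [-1.5, -0.3], 'c': [-1.1, -1.2], 'd': [1.0, -1.1], 'tab': [-0.1, -0.7]}
w1 {'b': [-2.1, 0.7], 'c': [1.9, -0.1], 'd': [-2.8, 1.3], 'a': [0.3, 2.0], 'tab': [0.7, -3.7], 'e1': [-2.8, -0.4], 'e2': [2.8, -1.0]}
[6.08975703e+02 2.38352185e+01 1.41746820e+00 9.19268891e-02] tilt deg 5.267022770821089
hinge [[609.   23.8 210. ]]
tab [[625.6 131.1 220. ]]
yt [[566.6 -34.4 109. ]]
nc [[598.3 -45.3 146. ]]
a [548.4  35.3 215.8] [[547.6  32.8 216. ]]
b [562.7 121.  223.3] [[561.3 121.3 224.2]]
c [682.6 101.8 222.8] [[683.9 102.4 224.2]]
d [672.7  12.9 212.9] [[670.2  13.8 216. ]]
tab [626.4 141.1 228.5] [[627.3 142.6 224.1]]
```

Call:
{"name": "send_rows", "arguments": {
  "moves": [
    [[0.0011,-0.0001,-0.0119,0,0,0.0006,0.3],[0.0011,-0.0001,-0.0119,0,0,0.0006,0.3],[0.0011,-0.0001,-0.0119,0,0,0.0006,0.3],[0.0011,-0.0001,-0.0119,0,0,0.0006,0.3],[0.0011,-0.0001,-0.0119,0,0,0.0006,0.3],[0.0011,-0.0001,-0.0119,0,0,0.0006,0.3],[0.0011,-0.0001,-0.0119,0,0,0.0006,0.3],[0.0011,-0.0001,-0.0119,0,0,0.0006,0.3],[0.0011,-0.0001,-0.0119,0,0,0.0006,0.3],[0.0011,-0.0001,-0.0119,0,0,0.0006,0.3]]
  ]
}}

```text
clock: 3.15
eef_pos: [625.7, 131.9, 218.3]
tcp_rot: [-3.142, -0.0, 1.42]
contact_force: [-0.4, 0.4, 0.2]
opening: 0.648
grasp_force: 0.0
```

Call:
{"name": "send_rows", "arguments": {
  "moves": [
    [[0,0,0,0,0,0,-1],[0,0,0,0,0,0,-1],[0,0,0,0,0,0,-1],[0,0,0,0,0,0,-1],[0,0,0,0,0,0,-1],[0,0,0,0,0,0,-1],[0,0,0,0,0,0,-1],[0,0,0,0,0,0,-1]]
  ],
  "grip_force": 35
}}

```text
clock: 3.95
eef_pos: [626.0, 132.0, 219.7]
tcp_rot: [3.141, -0.0, 1.42]
contact_force: [2.9, 0.0, 0.3]
opening: 0.226
grasp_force: 34.9
```

Run:
```python
from h import *
s=sense();print(s)
x,y,yaw,t=np.load("p.npy")
d=s["eef_pos"]-[x,y,210];u=d[0]*np.cos(yaw)+d[1]*np.sin(yaw);v=-d[0]*np.sin(yaw)+d[1]*np.cos(yaw);print("u,v,z",u,v,d[2])
f=grab_frame("wrist");cv2.imwrite("pics/w2.png",f["img"][100:,80:480,::-1])
```

```text
{'clock': 3.95, 'qpos': array([ 2.05479662e-01,  4.01847706e-01,  1.62791779e+00, -1.33233574e-04,
        1.11073574e+00,  3.56552757e-01]), 'qvel': array([0.00068481, 0.00068342, 0.00096614, 0.0013267 , 0.0004632 ,
       0.00020842]), 'joint_efforts': array([ 7.50870444e-01, -6.27908206e+01, -3.17449737e+01,  3.43535095e-01,
        8.10370278e-01,  1.46774284e-02]), 'eef_pos': array([626.02129763, 131.96866658, 219.71261723]), 'tcp_rot': array([ 3.14052819e+00, -2.69021616e-04,  1.41978247e+00]), 'contact_force': array([2.87453841, 0.00528749, 0.29595621]), 'wrist_torque': array([-0.06683697, -0.42618098,  0.04014403]), 'grasp_force': 34.87111151218414, 'opening': 0.2260185124997243}
u,v,z 109.46819443175923 -0.33060856742438105 9.712617225297521
```

View pics/w2.png

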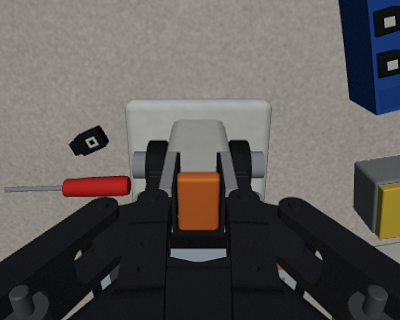

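The view shows the fingers holding the orange tab at about (198,200) from both sides. Next, the arc increments about the hinge.

Run:
```python
from h import *
x,y,yaw,t=np.load("p.npy");h=np.array([x,y,210]);P0=np.array([626.02,131.97,219.71])
n=20;D=np.radians(44.7);a=np.array([np.sin(yaw),-np.cos(yaw),0])
P=np.array([h+R.from_rotvec(a*D*i/n).apply(P0-h) for i in range(n+1)])
c=np.round(P-P0,1);print(a*D/n);print(np.diff(c,axis=0).round(1).tolist(),P[-1])
```

```text
[ 0.03855048 -0.00595763  0.        ]
[[-0.1, -0.5, 4.3], [-0.1, -0.6, 4.2], [-0.1, -0.8, 4.2], [-0.1, -0.9, 4.2], [-0.2, -1.1, 4.1], [-0.2, -1.3, 4.1], [-0.2, -1.4, 4.1], [-0.3, -1.6, 3.9], [-0.2, -1.7, 4.0], [-0.3, -1.9, 3.8], [-0.3, -2.0, 3.8], [-0.4, -2.2, 3.6], [-0.3, -2.3, 3.6], [-0.4, -2.4, 3.5], [-0.4, -2.6, 3.4], [-0.4, -2.7, 3.3], [-0.5, -2.8, 3.2], [-0.4, -3.0, 3.1], [-0.5, -3.1, 3.0], [-0.5, -3.1, 2.8]] [620.14171915  93.9329921  293.90199849]
```

Call:
{"name": "send_rows", "arguments": {
  "moves": [
    [[-0.0001,-0.0005,0.0043,0.0386,-0.006,0,-1],[-0.0001,-0.0006,0.0042,0.0386,-0.006,0,-1],[-0.0001,-0.0008,0.0042,0.0386,-0.006,0,-1],[-0.0001,-0.0009,0.0042,0.0386,-0.006,0,-1],[-0.0002,-0.0011,0.0041,0.0386,-0.006,0,-1],[-0.0002,-0.0013,0.0041,0.0386,-0.006,0,-1],[-0.0002,-0.0014,0.0041,0.0386,-0.006,0,-1],[-0.0003,-0.0016,0.0039,0.0386,-0.006,0,-1],[-0.0002,-0.0017,0.004,0.0386,-0.006,0,-1],[-0.0003,-0.0019,0.0038,0.0386,-0.006,0,-1]]
  ],
  "grip_force": 50
}}

```text
clock: 5.0
eef_pos: [624.2, 120.6, 260.4]
tcp_rot: [3.139, -0.393, 1.42]
contact_force: [4.8, 3.1, -4.7]
opening: 0.22
grasp_force: 49.1
```

Call:
{"name": "send_rows", "arguments": {
  "moves": [
    [[-0.0003,-0.002,0.0038,0.0386,-0.006,0,-1],[-0.0004,-0.0022,0.0036,0.0386,-0.006,0,-1],[-0.0003,-0.0023,0.0036,0.0386,-0.006,0,-1],[-0.0004,-0.0024,0.0035,0.0386,-0.006,0,-1],[-0.0004,-0.0026,0.0034,0.0386,-0.006,0,-1],[-0.0004,-0.0027,0.0033,0.0386,-0.006,0,-1],[-0.0005,-0.0028,0.0032,0.0386,-0.006,0,-1],[-0.0004,-0.003,0.0031,0.0386,-0.006,0,-1],[-0.0005,-0.0031,0.003,0.0386,-0.006,0,-1],[-0.0005,-0.0031,0.0028,0.0386,-0.006,0,-1]]
  ]
}}

```text
clock: 6.0
eef_pos: [620.3, 94.4, 294.2]
tcp_rot: [3.137, -0.784, 1.422]
contact_force: [4.7, 3.6, -1.1]
opening: 0.223
grasp_force: 49.1
```

Run:
```python
from h import *
import pickle
s=sense();print(s["eef_pos"],s["tcp_rot"],s["contact_force"],s["wrist_torque"],s["qpos"],s["opening"])
f=grab_frame("scene");pickle.dump(f,open("scene2.pkl","wb"))
x,y,yaw,t=np.load("p.npy")
im=f["img"].copy();k=4;c=im[150:290,230:370,::-1];c=np.clip(c*1.5,0,255).astype(np.uint8)
cv2.imwrite("pics/s2.png",cv2.resize(c,None,fx=k,fy=k,interpolation=cv2.INTER_CUBIC))
for td in(40,45,50,55):
    t=np.radians(td);D=lambda u,y,w:(u*np.cos(t)-w*np.sin(t),y,210+u*np.sin(t)+w*np.cos(t))
    q=proj(f,M([x,y,yaw,0],[D(0,62,6),D(0,-62,6),D(90,-62,6),D(90,62,6),D(121,0,3)]));print(td,((q-[230,150])*4).round().tolist())
```

```text
[620.34035057  94.44438081 294.20646372] [ 3.13678307 -0.78421127  1.42161392] [ 4.65556084  3.57718938 -1.10638306] [-0.130008   -0.29322278 -0.38932643] [-0.22586846  0.36419124  1.73584577  0.83650518  1.25049072 -0.43897452] 0.22265790602672264
40 [[180.0, 204.0], [353.0, 288.0], [437.0, 148.0], [260.0, 74.0], [375.0, 66.0]]
45 [[179.0, 205.0], [352.0, 289.0], [432.0, 143.0], [254.0, 69.0], [368.0, 59.0]]
50 [[179.0, 206.0], [352.0, 290.0], [426.0, 139.0], [248.0, 65.0], [361.0, 52.0]]
55 [[178.0, 206.0], [351.0, 291.0], [420.0, 137.0], [241.0, 62.0], [352.0, 47.0]]
```

View pics/s2.png

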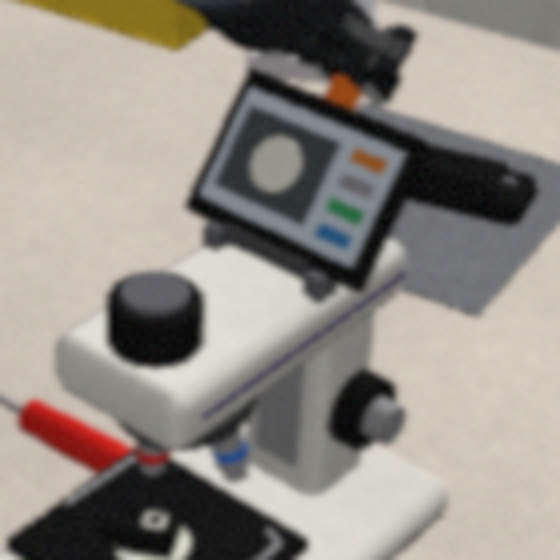

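Call:
{"name": "send_rows", "arguments": {
  "moves": [
    [[0,0,0,0,0,0,0.3],[0,0,0,0,0,0,0.3],[0,0,0,0,0,0,0.3],[0,0,0,0,0,0,0.3],[-0.0016,-0.0105,0.0106,0,0,0,0.3],[-0.0016,-0.0105,0.0106,0,0,0,0.3],[-0.0016,-0.0105,0.0106,0,0,0,0.3],[-0.0016,-0.0105,0.0106,0,0,0,0.3],[-0.0016,-0.0105,0.0106,0,0,0,0.3],[-0.0016,-0.0105,0.0106,0,0,0,0.3]]
  ]
}}

```text
clock: 7.05
eef_pos: [610.0, 29.8, 358.2]
tcp_rot: [3.138, -0.781, 1.421]
contact_force: [-0.2, 0.2, -0.4]
opening: 0.646
grasp_force: 0.0
```

Run:
```python
from h import *
import pickle
C=[]
for n,(x,y,w,h),k in(("scene",(262,160,85,75),4.7),("wrist",(140,150,280,270),1.42)):
    s=sense();f=grab_frame(n);f["s"]=s;pickle.dump(f,open(n+"3.pkl","wb"))
    c=np.clip(f["img"][y:y+h,x:x+w,::-1]*1.4,0,255).astype(np.uint8);C.append(cv2.resize(c,(399,380 if n=="wrist" else 352),interpolation=cv2.INTER_CUBIC))
C[0]=cv2.copyMakeBorder(C[0],0,28,0,0,cv2.BORDER_CONSTANT)
cv2.imwrite("pics/c3.png",np.hstack(C));print(s["eef_pos"],s["contact_force"],s["opening"])
```

```text
[610.55690231  28.57758877 359.88886028] [ 0.98348158 -0.91596792  1.07357366] 0.6537805749171087
```

View pics/c3.png

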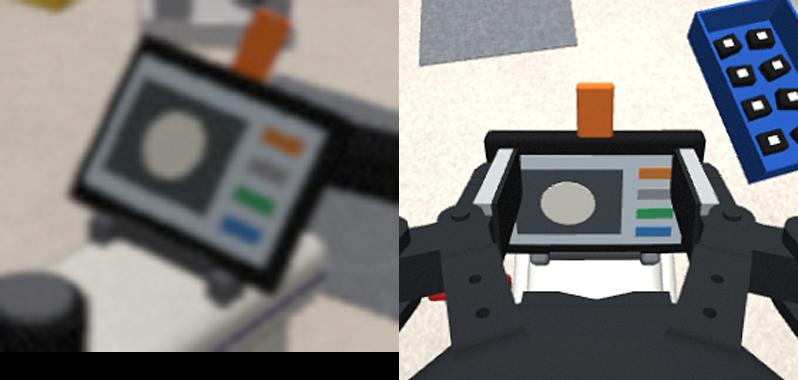

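The display stays up after release, with the tab free. Scene crop corners are (142,38), (333,128), (70,193) and (268,292), tab end (272,15). Wrist crop far edge runs (486,132)–(705,131), tab end (595,83). I'll fit the tilt.

```bash
cat > fit3.py <<'E'
import io,contextlib
with contextlib.redirect_stdout(io.StringIO()): exec(open("fit2.py").read())
F["s3"]=pickle.load(open("scene3.pkl","rb"));F["w3"]=wristcam(pickle.load(open("wrist3.pkl","rb")))
obs["s3"]={k:np.array(v)/4.694+[262,160]-.4 for k,v in dict(b=(142,38),c=(333,128),a=(70,193),d=(268,292),tab=(272,15)).items()}
obs["w3"]={k:(np.array(v)-[399,0])/[1.425,1.407]+[140,150]-.3 for k,v in dict(b=(486,132),c=(705,131),tab=(595,83)).items()}
def md(q,t):
    D=lambda u,y,w:(u*np.cos(t)-w*np.sin(t),y,210+u*np.sin(t)+w*np.cos(t))
    u0,u1,w=q
    return dict(bar=(-96,0,232),a=D(u0,62,w),b=D(u1,62,w),c=D(u1,-62,w),d=D(u0,-62,w),tab=D(u1+31,0,w-3),e1=(95,85,27),e2=(95,-85,27))
# per-camera small image offset (calibration) as nuisance, prior 1.5px
N=list(obs);base={"scene":0,"top":1,"w1":2,"s3":0,"w3":2}
def rr(p):
    o=[]
    for n in N:
        m=md(p[5:8],p[4] if n in("s3","w3") else p[3])
        o.append((proj(F[n],M([*p[:3],0],[m[k] for k in obs[n]]))+p[8+2*base[n]:10+2*base[n]]-np.array(list(obs[n].values()))).ravel())
    return np.concatenate(o+[p[8:]/1.5,(p[5:8]-[0,90,6])/2])
s=least_squares(rr,[609,24,1.417,.09,.87,0,90,6]+[0]*6,loss="soft_l1")
cov=np.linalg.inv(s.jac.T@s.jac);print(s.x.round(3),np.degrees(s.x[3:5]),"sd",np.degrees(np.sqrt(np.diag(cov)[3:5])),s.cost)
np.save("p.npy",s.x[:4])
p=[*s.x[:3],0]
for k,v in dict(hinge=(0,0,210),yt=(-64,33,109),nc=(-70,0,146)).items(): print(k,M(p,v).round(1))
E
python3 fit3.py
```

```text
[6.08542e+02 2.41140e+01 1.41700e+00 1.00000e-01 8.71000e-01 1.31900e+00
 8.87040e+01 4.07900e+00 3.08000e-01 5.00000e-02 4.40000e-02 3.68000e-01
 3.55000e-01 5.84000e-01] [ 5.71808657 49.87763441] sd [1.33158079 1.31586249] 27.358088349315636
hinge [[608.5  24.1 210. ]]
yt [[566.1 -34.1 109. ]]
nc [[597.8 -45.1 146. ]]
```

Display tilt is about 49.9°. For the nosepiece I need a near-horizontal tool pose under the head, so I'll identify the arm kinematics from the recorded poses to check reach and path.

```bash
cat > kin.py <<'E'
from h import *
from scipy.optimize import least_squares
def fk(q,L):
    d1,a1,L2,e,L3,Lt=L
    r=lambda ax,a:R.from_euler(ax,a)
    r1=r("z",q[0]);r2=r1*r("y",q[1]);r3=r2*r("y",q[2]);r4=r3*r("z",q[3]);r5=r4*r("y",q[4]);r6=r5*r("z",q[5]+np.pi/2)
    p=r1.apply([a1,0,d1]);E=p+r2.apply([0,0,L2]);W=E+r3.apply([e,0,L3]);return W+r6.apply([0,0,Lt]),r6,E,W
D=[([1.10457341e+00,3.53663772e-01,1.63411666e+00,-1.85e-05,1.15520457,-2.3866e-03],[279.41,558.57,247.56],[-3.1402,0,2.67776]),
([2.08937963e-01,2.91151436e-01,1.51993630,5.175e-05,1.33122687,3.68629069e-01],[615.02,131.95,338.04],[-3.1409,2e-4,1.41109]),
([2.05479662e-01,4.01847706e-01,1.62791779,-1.3e-4,1.11073574,3.56552757e-01],[626.02,131.97,219.71],[3.14053,-2.7e-4,1.41978]),
([-0.22586846,0.36419124,1.73584577,0.83650518,1.25049072,-0.43897452],[620.34,94.444,294.206],[3.13678,-.784211,1.4216])]
s=sense();D.append((s["qpos"],s["eef_pos"],s["tcp_rot"]))
def fit():
    f=lambda L:np.concatenate([fk(q,L)[0]-p for q,p,_ in D]+[(np.array(L)-[350,0,500,0,500,250])*1e-3])
    return least_squares(f,[350,0,500,0,500,250])
def ik(P,Rt,L,q0):
    lo=[-2.63,-.92,.06,-1.3,0,-3.02];hi=[2.63,2.1,2.66,4.44,2.69,3.02]
    def f(q):
        p,r,_,_=fk(q,L);return np.r_[(p-P)/100,(r.inv()*Rt).as_rotvec()]
    s=least_squares(f,np.clip(q0,np.array(lo)+.001,np.array(hi)-.001),bounds=(lo,hi));return s.x,s.cost
E
python3 - <<'E'
from kin import *
s=fit();L=s.x;print(L.round(1));np.save("L.npy",L)
for q,p,o in D: print((fk(q,L)[0]-p).round(1),np.degrees((fk(q,L)[1].inv()*R.from_euler("xyz",o)).magnitude()).round(2))
x,y,yaw,_=np.load("p.npy");m=[x,y,yaw,0]
Rm=R.from_euler("z",yaw)
rng=np.random.default_rng(0)
for tilt in(0,12,25):
  for sgn in(1,-1):
    Rt=Rm*R.from_euler("x",-np.radians(90-tilt))*R.from_euler("x",np.pi)
    if sgn<0: Rt=Rt*R.from_euler("z",np.pi)
    for ym in(110,37):
      P=M(m,(-40,ym,107))[0]; b=[]
      for k in range(25):
        q0=rng.uniform([-1,-.5,.5,-1,.1,-3],[1,1.5,2.6,4.4,2.5,3]);q,c=ik(P,Rt,L,q0)
        if c<1e-6 and not any(np.allclose(q,z,atol=.02) for z in b): b.append(q)
      for q in b:
        _,_,E,W=fk(q,L);print(tilt,sgn,ym,q.round(2),"W",W.round())
E
```

```text
[2.997e+02 1.000e-01 5.617e+02 5.570e+01 4.955e+02 3.277e+02]
[ 1.4 -0.6 -0.2] 0.0
[ 0.3 -1.5 -0. ] 0.0
[ 0.2 -1.5 -0.2] 0.0
[ 0.1 -0.1  0.1] 0.0
[-0.  -0.1  0.3] 0.0
0 1 110 [ 0.3   1.31  2.54  3.71  2.2  -2.79] W [170.  52. 107.]
0 1 37 [ 0.17  1.15  2.44  3.49  2.   -2.99] W [242.  40. 107.]
0 -1 110 [0.3  1.31 2.54 3.71 2.2  0.36] W [170.  52. 107.]
0 -1 37 [0.17 1.15 2.44 3.49 2.   0.15] W [242.  40. 107.]
12 1 110 [ 0.28  1.08  2.62  3.58  1.87 -2.91] W [177.  51. 175.]
12 -1 110 [0.28 1.08 2.62 3.58 1.87 0.24] W [177.  51. 175.]
12 -1 37 [0.16 0.94 2.51 3.45 1.65 0.09] W [249.  39. 175.]
25 -1 110 [0.23 0.75 2.64 3.5  1.37 0.09] W [200.  47. 246.]
25 -1 37 [0.13 0.68 2.51 3.42 1.17 0.01] W [272.  36. 246.]
```

```bash
cat > plan.py <<'E'
from kin import *
L=np.load("L.npy");x,y,yaw,_=np.load("p.npy");m=[x,y,yaw,0];Rm=R.from_euler("z",yaw);tilt=20
Rt=Rm*R.from_euler("x",-np.radians(90-tilt))*R.from_euler("x",np.pi)*R.from_euler("z",np.pi)
def inv(P): return Rm.inv().apply(np.asarray(P)-[x,y,0])
s=sense();q0=s["qpos"];R0=R.from_euler("xyz",s["tcp_rot"])
P0=s["eef_pos"]
P1=M(m,(-20,190,380))[0];q1,c1=ik(P1,R0,L,q0)
P2=M(m,(-36,120,150))[0];q2,c2=ik(P2,Rt,L,[.25,.8,2.6,3.5,1.4,.1])
P3=M(m,(-36,105,113))[0];q3,c3=ik(P3,Rt,L,q2)
P4=M(m,(-36,36,113))[0];q4,c4=ik(P4,Rt,L,q3)
for q,c in((q0,0),(q1,c1),(q2,c2),(q3,c3),(q4,c4)): print(q.round(2),"%.0e"%c,fk(q,L)[0].round(),"W",fk(q,L)[3].round())
n=30;rows=[];pp,rp=P0*0,None
pp,rp,_,_=fk(q1,L);acc=np.zeros(3)
print("P1-P0",P1-P0)
for i in range(1,n+1):
    t=i/n;q=q1+(q2-q1)*t;p,r,E,W=fk(q,L)
    pts=[p+r.apply([0,0,-d]) for d in(-17,50,100,180,328)]
    if i%5==0: print(i,"micro-frame tip..W",[inv(a).round().tolist() for a in pts])
    dp=np.round((p-pp)/1000,4);rv=np.round((r*rp.inv()).as_rotvec(),3);rows.append([*dp,*rv,-1]);pp=pp+dp*1000;rp=R.from_rotvec(rv)*rp
print("maxmm",max(np.linalg.norm(a[:3]) for a in rows),"maxdeg",max(np.degrees(np.linalg.norm(a[3:6])) for a in rows),"maxdq",np.abs((q2-q1)/n*10).round(2))
for k in range(0,n,10): print([[float(v) for v in a] for a in rows[k:k+10]])
E
python3 plan.py
```

```text
[-0.33  0.31  1.66  0.78  1.41 -0.41] 0e+00 [611.  29. 359.] W [ 574. -199.  592.]
[-0.47 -0.01  1.99  0.74  1.49 -0.51] 3e-26 [418.  33. 380.] W [ 381. -194.  613.]
[0.37 0.66 2.66 3.7  1.35 0.08] 2e-03 [487.   8. 149.] W [188.  73. 266.]
[0.26 0.84 2.64 3.53 1.53 0.13] 5e-21 [499.   5. 113.] W [195.  52. 225.]
[0.16 0.75 2.52 3.44 1.34 0.04] 1e-30 [567.  -6. 113.] W [263.  41. 225.]
P1-P0 [-193.01137792    4.11541084   21.04057646]
5 micro-frame tip..W [[133.0, 160.0, 407.0], [70.0, 164.0, 429.0], [23.0, 167.0, 445.0], [-53.0, 171.0, 472.0], [-192.0, 180.0, 521.0]]
10 micro-frame tip..W [[203.0, 115.0, 439.0], [138.0, 131.0, 439.0], [89.0, 142.0, 439.0], [12.0, 161.0, 438.0], [-132.0, 196.0, 438.0]]
15 micro-frame tip..W [[212.0, 59.0, 421.0], [156.0, 93.0, 411.0], [113.0, 119.0, 403.0], [46.0, 160.0, 391.0], [-80.0, 235.0, 369.0]]
20 micro-frame tip..W [[172.0, 22.0, 342.0], [131.0, 74.0, 337.0], [100.0, 113.0, 333.0], [50.0, 176.0, 327.0], [-41.0, 292.0, 316.0]]
25 micro-frame tip..W [[88.0, 33.0, 231.0], [67.0, 96.0, 241.0], [51.0, 143.0, 249.0], [26.0, 218.0, 260.0], [-20.0, 35
[... 1187 characters left out ...]
49, 0.061, -0.062, -1.0], [0.0037, -0.0097, -0.0176, 0.043, 0.061, -0.064, -1.0], [0.0018, -0.0111, -0.0192, 0.04, 0.06, -0.065, -1.0]]
[[-0.0004, -0.0126, -0.0204, 0.035, 0.06, -0.067, -1.0], [-0.0028, -0.0138, -0.0213, 0.03, 0.058, -0.069, -1.0], [-0.0052, -0.0152, -0.0218, 0.025, 0.058, -0.07, -1.0], [-0.0077, -0.0165, -0.0218, 0.02, 0.055, -0.071, -1.0], [-0.0102, -0.0178, -0.0213, 0.016, 0.053, -0.073, -1.0], [-0.0126, -0.019, -0.0204, 0.01, 0.051, -0.074, -1.0], [-0.0149, -0.0201, -0.0191, 0.005, 0.048, -0.075, -1.0], [-0.0172, -0.0212, -0.0173, -0.0, 0.044, -0.075, -1.0], [-0.0192, -0.0221, -0.0151, -0.006, 0.042, -0.077, -1.0], [-0.0211, -0.023, -0.0125, -0.011, 0.037, -0.076, -1.0]]
```

```bash
cat > plan.py <<'E'
from kin import *
L=np.load("L.npy");x,y,yaw,_=np.load("p.npy");m=[x,y,yaw,0];Rm=R.from_euler("z",yaw)
def inv(P): return Rm.inv().apply(np.asarray(P)-[x,y,0])
def ori(az,tilt): return Rm*R.from_euler("z",-np.radians(az))*R.from_euler("x",-np.radians(90-tilt))*R.from_euler("x",np.pi)*R.from_euler("z",np.pi)
boxes=np.array([[-165,95,-85,85,0,29],[-151,-31,-65,65,0,55],[-130,75,-46,46,162,200],[-125,-68,-28,28,200,232],[-10,85,-64,64,200,300],[20,76,-62,62,29,162]])
def clear(q):
    p,r,E,W=fk(q,L);c=1e9
    for d,rad in((-17,15),(0,15),(20,20),(40,35),(60,60),(100,55),(150,55),(200,55),(260,60),(328,65)):
        a=inv(p+r.apply([0,0,-d]));g=np.maximum(np.maximum(boxes[:,::2]-a,a-boxes[:,1::2]),0);c=min(c,np.linalg.norm(g,axis=1).min()-rad)
    return c
def rows(qa,qb,n,jaw=-1):
    out=[];pp,rp,_,_=fk(qa,L);mn=1e9
    for i in range(1,n+1):
        q=qa+(qb-qa)*i/n;p,r,_,W=fk(q,L);mn=min(mn,clear(q))
        dp=np.round((p-pp)/1000,4);rv=np.round((r*rp.inv()).as_rotvec(),3);out.append([*map(float,dp),*map(float,rv),jaw]);pp=pp+dp*1000;rp=R.from_rotvec(rv)*rp
    print("n",n,"clear",round(mn),"mm",round(max(np.linalg.norm(a[:3]) for a in out)*1000),"deg",round(max(np.degrees(np.linalg.norm(a[3:6])) for a in out),1),"dq/s",np.abs((qb-qa)/n*10).max().round(2))
    return out
E
python3 - <<'E'
from plan import *
s=sense();q0=s["qpos"];R0=R.from_euler("xyz",s["tcp_rot"])
q1,c1=ik(M(m,(-20,140,380))[0],R0,L,q0)
for az in(10,20,30):
  S=[("v",np.array([430,230,260.]),ori(az+45,20))]
  a=np.radians(az);d=np.array([np.sin(a),np.cos(a),0])   # back direction in micro frame
  tgt=np.array([-36,20,107])+17*(d*np.cos(np.radians(20))+[0,0,np.sin(np.radians(20))])
  S+=[("pre",M(m,tgt+d*45)[0],ori(az,20)),("in",M(m,tgt)[0],ori(az,20))]
  q=np.array([.3,.6,2.5,2.8,1.4,.1]);Q=[q0,q1]
  for n,P,r in S:
    q,c=ik(P,r,L,q);Q.append(q);print(az,n,q.round(2),"%.0e"%c,"TCP",P.round(),"W",fk(q,L)[3].round(),"clear",clear(q).round())
  for i,n in enumerate((8,30,15)): rows(Q[i],Q[i+1],n)
E
```

```text
10 v [1.1  0.38 2.49 4.44 1.25 0.04] 5e-01 TCP [430. 230. 260.] W [131. 257. 329.] clear 122.0
10 pre [0.44 0.76 2.53 3.88 1.33 0.11] 4e-20 TCP [526.  11. 113.] W [234. 111. 225.] clear 22.0
10 in [0.33 0.73 2.46 3.79 1.27 0.04] 2e-27 TCP [568.  -3. 113.] W [277.  96. 225.] clear -8.0
n 8 clear 36 mm 18 deg 0.1 dq/s 0.31
n 30 clear 90 mm 51 deg 6.6 dq/s 1.23
n 15 clear -5 mm 19 deg 1.6 dq/s 0.44
20 v [1.09 0.37 2.49 4.44 1.24 0.1 ] 6e-01 TCP [430. 230. 260.] W [134. 257. 331.] clear 119.0
20 pre [0.58 0.73 2.43 4.22 1.23 0.01] 3e-26 TCP [530.  21. 113.] W [260. 169. 225.] clear 10.0
20 in [ 0.46  0.72  2.38  4.11  1.2  -0.03] 2e-30 TCP [569.  -1. 113.] W [299. 148. 225.] clear -19.0
n 8 clear 36 mm 18 deg 0.1 dq/s 0.31
n 30 clear 90 mm 51 deg 6.6 dq/s 1.23
n 15 clear -2 mm 19 deg 1.8 dq/s 0.34
30 v [1.08 0.36 2.48 4.44 1.21 0.17] 8e-01 TCP [430. 230. 260.] W [138. 255. 335.] clear 116.0
30 pre [ 0.63  0.72  2.34  4.44  1.2  -0.07] 9e-04 TCP [536.  30. 113.] W [288. 212. 224.] clear 0.0
30 in [ 0.53  0.72  2.28  4.4   1.17 -0.14] 2e-20 TCP [571.   2. 113.] W [331. 195. 225.] clear -31.0
n 8 clear 36 mm 18 deg 0.1 dq/s 0.31
n 30 clear 90 mm 51 deg 6.6 dq/s 1.23
n 15 clear -8 mm 18 deg 2.2 dq/s 0.3
```

```bash
cat > p2.py <<'E'
from plan import *
s=sense();q0=s["qpos"];R0=R.from_euler("xyz",s["tcp_rot"])
q1,c1=ik(M(m,(-20,140,380))[0],R0,L,q0)
az=-10;a=np.radians(az);d=np.array([np.sin(a),np.cos(a),0])
tgt=np.array([-36,20,107])+17*(d*np.cos(np.radians(20))+[0,0,np.sin(np.radians(20))])
qin,ci=ik(M(m,tgt)[0],ori(az,20),L,[.1,.75,2.5,3.2,1.3,.1])
qp,cp=ik(M(m,tgt+d*48)[0],ori(az,20),L,qin)
qh,ch=ik(M(m,tgt+d*55+[0,0,70])[0],ori(az,20),L,qp)
best=None
for X in(350,400,430,470):
  for Y in(120,180,230):
    for vaz in(-40,-55,-70):
      qv,c=ik(np.array([X,Y,300.]),ori(vaz,25),L,(q1+qh)/2)
      if c>1e-6: continue
      mn=min(clear(A+(B-A)*t) for A,B in((q1,qv),(qv,qh)) for t in np.linspace(0,1,15))
      W=min(np.hypot(*fk(A+(B-A)*t,L)[3][:2]) for A,B in((q1,qv),(qv,qh)) for t in np.linspace(0,1,15))
      if W<235: continue
      if best is None or mn>best[0]: best=(mn,W,X,Y,vaz,qv)
print(best)
if best: np.save("Q.npy",[q0,q1,best[5],qh,qp,qin])
for n,q,c in(("1",q1,c1),("h",qh,ch),("p",qp,cp),("in",qin,ci)): print(n,q.round(2),"%.0e"%c,"TCP",fk(q,L)[0].round(),"W",fk(q,L)[3].round(),clear(q).round())
if best:
  Q=np.load("Q.npy")
  for i,n in enumerate((8,22,20,8)): 
    for r in [rows(Q[i],Q[i+1],n)]:
      for k in range(0,n,10): print(r[k:k+10])
E
python3 p2.py
```

```text
None
1 [-0.44  0.08  1.9   0.75  1.47 -0.49] 3e-19 TCP [467.  26. 380.] W [ 431. -202.  613.] 87.0
h [-0.08  0.52  2.66  3.04  1.25 -0.  ] 1e-20 TCP [512. -10. 183.] W [204. -16. 295.] 13.0
p [-0.08  0.82  2.62  3.05  1.52 -0.03] 3e-21 TCP [519. -10. 113.] W [211. -16. 225.] 37.0
in [-0.06  0.76  2.53  3.07  1.37 -0.01] 6e-24 TCP [567.  -9. 113.] W [259. -15. 225.] -6.0
```

```bash
sed -i 's/W<235/W<195/' p2.py; python3 p2.py
```

```text
(np.float64(1.7232368030834273), np.float64(195.0172032149587), 400, 230, -55, array([ 0.08038041, -0.13856915,  2.58991227,  1.96979239,  0.71130891,
        0.70412722]))
1 [-0.44  0.08  1.9   0.75  1.47 -0.49] 3e-19 TCP [467.  26. 380.] W [ 431. -202.  613.] 87.0
h [-0.08  0.52  2.66  3.04  1.25 -0.  ] 1e-20 TCP [512. -10. 183.] W [204. -16. 295.] 13.0
p [-0.08  0.82  2.62  3.05  1.52 -0.03] 3e-21 TCP [519. -10. 113.] W [211. -16. 225.] 37.0
in [-0.06  0.76  2.53  3.07  1.37 -0.01] 6e-24 TCP [567.  -9. 113.] W [259. -15. 225.] -6.0
n 8 clear 36 mm 18 deg 0.1 dq/s 0.31
[[-0.0178, -0.0022, 0.0042, -0.0, -0.0, 0.0, -1], [-0.018, -0.0017, 0.0037, -0.001, -0.0, 0.0, -1], [-0.0179, -0.0011, 0.0033, 0.0, -0.0, 0.0, -1], [-0.018, -0.0007, 0.0028, 0.0, -0.0, 0.0, -1], [-0.018, -0.0002, 0.0024, 0.0, -0.0, 0.0, -1], [-0.018, 0.0004, 0.0019, 0.0, -0.0, 0.0, -1], [-0.018, 0.0008, 0.0014, 0.001, -0.0, 0.0, -1], [-0.0179, 0.0013, 0.001, -0.0, 0.0, 0.0, -1]]
n 22 clear 84 mm 22 deg 5.9 dq/s 0.56
[[0.004, 0.022, 0.0003, 0.043, 0.019, -0.059, -1], [0.0033, 0.0209, 0.0005, 0.044, 0.022, -0.059, -1],
[... 1885 characters left out ...]
.0, -0.048, -1], [0.0032, -0.0179, -0.0084, -0.016, 0.0, -0.049, -1], [0.002, -0.0186, -0.0088, -0.02, 0.002, -0.05, -1], [0.0008, -0.0193, -0.0091, -0.023, 0.004, -0.05, -1], [-0.0005, -0.0197, -0.0091, -0.027, 0.005, -0.049, -1], [-0.0019, -0.0202, -0.0093, -0.03, 0.007, -0.05, -1]]
n 8 clear 9 mm 9 deg 0.1 dq/s 0.38
[[0.0021, 0.0001, -0.0083, 0.0, -0.0, 0.0, -1], [0.0018, -0.0, -0.0085, 0.0, -0.0, 0.001, -1], [0.0014, 0.0, -0.0086, 0.001, -0.0, -0.0, -1], [0.0011, 0.0, -0.0087, -0.0, -0.0, -0.0, -1], [0.0007, 0.0001, -0.0088, -0.0, -0.0, -0.0, -1], [0.0003, -0.0, -0.009, -0.0, -0.0, -0.0, -1], [-0.0, -0.0, -0.009, -0.001, -0.0, -0.001, -1], [-0.0004, -0.0001, -0.0091, 0.0, 0.0, -0.0, -1]]
```

Call:
{"name": "send_rows", "arguments": {
  "moves": [
    [[-0.0178,-0.0022,0.0042,0,0,0,-1],[-0.018,-0.0017,0.0037,0,0,0,-1],[-0.0179,-0.0011,0.0033,0,0,0,-1],[-0.018,-0.0007,0.0028,0,0,0,-1],[-0.018,-0.0002,0.0024,0,0,0,-1],[-0.018,0.0004,0.0019,0,0,0,-1],[-0.018,0.0008,0.0014,0,0,0,-1],[-0.0179,0.0013,0.001,0,0,0,-1]]
  ]
}}

```text
clock: 7.95
eef_pos: [465.6, 27.8, 377.6]
tcp_rot: [3.139, -0.781, 1.421]
contact_force: [0.2, 0.6, 0.3]
opening: 0.003
grasp_force: 0.0
```

Call:
{"name": "send_rows", "arguments": {
  "moves": [
    [[0.004,0.022,0.0003,0.043,0.019,-0.059,-1],[0.0033,0.0209,0.0005,0.044,0.022,-0.059,-1],[0.0025,0.0199,0.0007,0.045,0.026,-0.059,-1],[0.0019,0.0187,0.0007,0.046,0.03,-0.06,-1],[0.0011,0.0175,0.0007,0.046,0.034,-0.06,-1],[0.0005,0.0163,0.0005,0.047,0.037,-0.06,-1],[-0.0001,0.015,0.0002,0.048,0.04,-0.061,-1],[-0.0007,0.0137,-0.0002,0.048,0.043,-0.06,-1],[-0.0014,0.0123,-0.0007,0.048,0.047,-0.06,-1],[-0.0019,0.0111,-0.0013,0.048,0.049,-0.06,-1]]
  ]
}}

```text
clock: 8.95
eef_pos: [475.4, 195.6, 378.9]
tcp_rot: [-2.317, -0.859, 0.17]
contact_force: [0.4, -0.1, -0.2]
opening: -0.002
grasp_force: 0.0
```

Call:
{"name": "send_rows", "arguments": {
  "moves": [
    [[-0.0026,0.0097,-0.002,0.049,0.052,-0.059,-1],[-0.0031,0.0085,-0.0027,0.048,0.055,-0.06,-1],[-0.0038,0.0071,-0.0035,0.049,0.057,-0.06,-1],[-0.0045,0.0059,-0.0044,0.048,0.059,-0.059,-1],[-0.0051,0.0047,-0.0052,0.048,0.062,-0.06,-1],[-0.0058,0.0035,-0.0063,0.047,0.063,-0.06,-1],[-0.0065,0.0023,-0.0072,0.047,0.064,-0.06,-1],[-0.0073,0.0012,-0.0081,0.046,0.067,-0.06,-1],[-0.0081,0.0,-0.0092,0.045,0.067,-0.06,-1],[-0.0089,-0.001,-0.01,0.045,0.069,-0.061,-1]]
  ]
}}

```text
clock: 9.95
eef_pos: [419.4, 236.9, 320.0]
tcp_rot: [-1.979, -0.159, -0.646]
contact_force: [0.2, 0.6, -0.3]
opening: 0.001
grasp_force: 0.0
```

Call:
{"name": "send_rows", "arguments": {
  "moves": [
    [[-0.0099,-0.002,-0.011,0.044,0.07,-0.062,-1],[-0.0107,-0.0031,-0.0118,0.042,0.07,-0.062,-1],[0,0,0,0,0,0,-1]]
  ]
}}

```text
clock: 10.25
eef_pos: [397.3, 231.9, 296.2]
tcp_rot: [-2.007, 0.003, -0.766]
contact_force: [0.2, -0.8, -0.5]
opening: 0.0
grasp_force: 0.0
```

Run:
```python
from plan import *
Q=np.load("Q.npy");s=sense();q=s["qpos"];print(s["clock"],q.round(3),Q[2].round(3));p,r,_,_=fk(Q[2],L);print(s["eef_pos"]-p,np.degrees((r*R.from_euler("xyz",s["tcp_rot"]).inv()).as_rotvec()),s["contact_force"],s["opening"])
```

```text
10.25 [ 0.09  -0.116  2.591  2.004  0.716  0.671] [ 0.08  -0.139  2.59   1.97   0.711  0.704]
[-2.70014839  1.93470068 -3.82565079] [-0.1206329  -0.09690648  0.06531631] [ 0.2052023  -0.83857771 -0.54690682] 0.0002538170810245964
```

Call:
{"name": "send_rows", "arguments": {
  "moves": [
    [[0.0065,-0.0016,-0.0025,0.028,0.006,-0.02,-1],[0.0071,-0.0027,-0.0025,0.027,0.004,-0.023,-1],[0.0076,-0.0038,-0.0027,0.025,0.002,-0.025,-1],[0.008,-0.005,-0.0029,0.023,0.001,-0.028,-1],[0.0083,-0.0061,-0.0032,0.02,0.0,-0.031,-1],[0.0084,-0.0074,-0.0037,0.018,-0.001,-0.033,-1],[0.0085,-0.0085,-0.004,0.015,-0.002,-0.035,-1],[0.0084,-0.0098,-0.0046,0.012,-0.003,-0.038,-1],[0.0082,-0.0109,-0.005,0.008,-0.003,-0.04,-1],[0.0079,-0.0121,-0.0056,0.006,-0.003,-0.042,-1]]
  ]
}}

```text
clock: 11.25
eef_pos: [479.7, 163.5, 261.6]
tcp_rot: [-1.882, 0.138, -1.071]
contact_force: [0.2, -0.1, 0.3]
opening: -0.001
grasp_force: 0.0
```

Call:
{"name": "send_rows", "arguments": {
  "moves": [
    [[0.0074,-0.0132,-0.0061,0.002,-0.003,-0.043,-1],[0.0068,-0.0143,-0.0067,-0.001,-0.003,-0.045,-1],[0.0061,-0.0153,-0.0072,-0.005,-0.002,-0.047,-1],[0.0052,-0.0163,-0.0077,-0.009,-0.002,-0.047,-1],[0.0043,-0.0172,-0.0081,-0.012,0.0,-0.048,-1],[0.0032,-0.0179,-0.0084,-0.016,0.0,-0.049,-1],[0.002,-0.0186,-0.0088,-0.02,0.002,-0.05,-1],[0.0008,-0.0193,-0.0091,-0.023,0.004,-0.05,-1],[-0.0005,-0.0197,-0.0091,-0.027,0.005,-0.049,-1],[-0.0019,-0.0202,-0.0093,-0.03,0.007,-0.05,-1]]
  ]
}}

```text
clock: 12.25
eef_pos: [513.1, -8.9, 180.8]
tcp_rot: [-1.914, -0.003, -1.552]
contact_force: [0.3, 0.7, -0.2]
opening: 0.001
grasp_force: 0.0
```

Run:
```python
from plan import *
Q=np.load("Q.npy");s=sense();q=s["qpos"];print(s["clock"],q.round(3),Q[3].round(3));c=s["eef_pos"]
for i in(3,4,5): 
  p,r,_,_=fk(Q[i],L);print((p-c).round(1),(r*R.from_euler("xyz",s["tcp_rot"]).inv()).as_rotvec().round(3))
print(s["contact_force"])
f=grab_frame("wrist");cv2.imwrite("pics/w4.png",f["img"][...,::-1])
```

```text
12.25 [-0.077  0.542  2.656  3.048  1.284 -0.009] [-0.079  0.516  2.659  3.043  1.255 -0.004]
[-0.8 -1.   2. ] [0.003 0.006 0.002]
[  6.2  -0.8 -68. ] [0.003 0.006 0.002]
[ 54.2   0.2 -68. ] [0.003 0.006 0.002]
[ 0.29078892  0.7227573  -0.16438654]
```

View pics/w4.png

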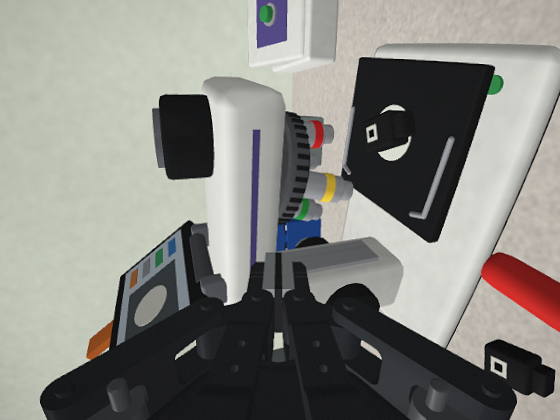

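The wrist view, rolled so image-right is down, shows the yellow objective at about (345,187), red at (328,132), green at (318,210), and the shut fingers clear at (280,270). I'll descend and check the predicted yellow tip against this picture.

Run:
```python
from plan import *
s=sense();f=grab_frame("wrist")
T=np.eye(4);T[:3,:3]=R.from_euler("xyz",s["tcp_rot"]).as_matrix();T[:3,3]=s["eef_pos"]
W=np.linalg.inv(T@f["T_tool_cam"]);f["rvec"]=R.from_matrix(W[:3,:3]).as_rotvec();f["tvec"]=W[:3,3]
for n,P in dict(yt=(-64,33,109),bar=(-96,0,232),red=(-96,0,112),head_front_low=(-130,46,162)).items(): print(n,proj(f,M(m,P))[0].round(1))
```

```text
yt [344.9 195.8]
bar [151.1 143.6]
red [325.2 138.5]
head_front_low [288.5  96.8]
```

Call:
{"name": "send_rows", "arguments": {
  "moves": [
    [[0.0008,0,-0.0085,0,0,0,-1],[0.0008,0,-0.0085,0,0,0,-1],[0.0008,0,-0.0085,0,0,0,-1],[0.0008,0,-0.0085,0,0,0,-1],[0.0008,0,-0.0085,0,0,0,-1],[0.0008,0,-0.0085,0,0,0,-1],[0.0008,0,-0.0085,0,0,0,-1],[0.0008,0,-0.0085,0,0,0,-1]]
  ]
}}

```text
clock: 13.15
eef_pos: [519.2, -7.2, 112.9]
tcp_rot: [-1.914, 0.0, -1.548]
contact_force: [0.4, -0.7, -0.4]
opening: 0.0
grasp_force: 0.0
```

Call:
{"name": "send_rows", "arguments": {
  "moves": [
    [[0.0048,-0.0003,0,0,0,0,-1],[0.0048,-0.0003,0,0,0,0,-1],[0.0048,-0.0003,0,0,0,0,-1],[0.0048,-0.0003,0,0,0,0,-1],[0.0048,-0.0003,0,0,0,0,-1],[0.0048,-0.0003,0,0,0,0,-1],[0.0048,-0.0003,0,0,0,0,-1],[0.0048,-0.0003,0,0,0,0,-1],[0.0048,-0.0003,0,0,0,0,-1],[0.0048,-0.0003,0,0,0,0,-1]]
  ]
}}

```text
clock: 14.15
eef_pos: [566.5, -11.1, 112.5]
tcp_rot: [-1.917, -0.0, -1.551]
contact_force: [-0.4, 0.9, -0.9]
opening: 0.003
grasp_force: 0.0
```

Run:
```python
from plan import *
s=sense();r=R.from_euler("xyz",s["tcp_rot"]);print(s["clock"],"tip",inv(s["eef_pos"]+r.apply([0,0,17])).round(1),"dir",Rm.inv().apply(r.apply([0,0,1])).round(3),s["contact_force"].round(1),"xm",Rm.apply([1,0,0]).round(3))
```

```text
14.15 tip [-38.5  20.4 106.8] dir [ 0.162 -0.927 -0.339] [-0.4  0.9 -0.9] xm [0.153 0.988 0.   ]
```

Call:
{"name": "send_rows", "arguments": {
  "moves": [
    [[-0.0005,-0.003,0,0,0,0,-1],[-0.0005,-0.003,0,0,0,0,-1],[-0.0005,-0.003,0,0,0,0,-1],[-0.0005,-0.003,0,0,0,0,-1],[-0.0005,-0.003,0,0,0,0,-1],[-0.0005,-0.003,0,0,0,0,-1]]
  ]
}}

```text
clock: 14.75
eef_pos: [562.5, -28.8, 111.7]
tcp_rot: [-1.919, 0.0, -1.55]
contact_force: [0.8, 6.4, -6.2]
opening: 0.001
grasp_force: 4.5
```

Call:
{"name": "send_rows", "arguments": {
  "moves": [
    [[-0.0005,-0.003,0,0,0,0,-1],[-0.0005,-0.003,0,0,0,0,-1],[-0.0005,-0.003,0,0,0,0,-1],[-0.0005,-0.003,0,0,0,0,-1],[-0.0005,-0.003,0,0,0,0,-1]]
  ]
}}

```text
clock: 15.25
eef_pos: [560.5, -44.0, 111.7]
tcp_rot: [-1.918, -0.0, -1.55]
contact_force: [2.0, 2.6, -5.3]
opening: -0.002
grasp_force: 2.9
```

Run:
```python
from plan import *
s=sense();r=R.from_euler("xyz",s["tcp_rot"]);print(s["clock"],"tip",inv(s["eef_pos"]+r.apply([0,0,17])).round(1),"F micro",Rm.inv().apply(s["contact_force"]).round(1))
f=grab_frame("wrist");cv2.imwrite("pics/w5.png",cv2.resize(f["img"][60:300,150:400,::-1],None,fx=2,fy=2))
```

```text
15.25 tip [-71.9  21.3 105.9] F micro [ 2.9 -1.5 -5.3]
```

View pics/w5.png

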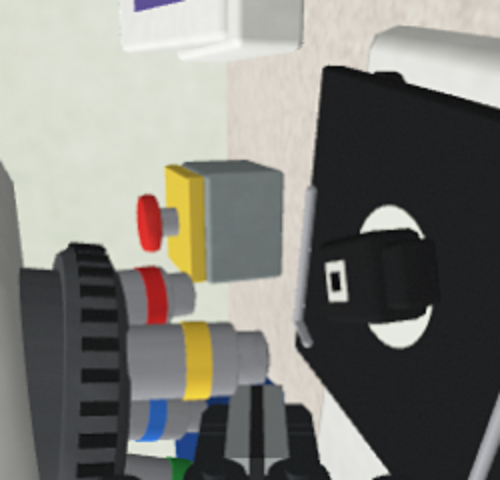

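The yellow objective is being pushed round by the fingertips (band at about (198,360) in the crop) and the force is falling, so it's close to half-way. I'll push on.

Call:
{"name": "send_rows", "arguments": {
  "moves": [
    [[-0.0005,-0.003,0,0,0,0,-1],[-0.0005,-0.003,0,0,0,0,-1],[-0.0005,-0.003,0,0,0,0,-1]]
  ]
}}

```text
clock: 15.6
eef_pos: [559.2, -53.8, 112.9]
tcp_rot: [-1.915, -0.001, -1.552]
contact_force: [1.1, -1.0, -1.2]
opening: 0.002
grasp_force: 0.5
```

```bash
cat > phi.py <<'E'
from plan import *
def tip(phi,l,k=0):  # tip position in micro frame: nosepiece angle phi, objective length l, k: 0 yellow,1 green(-90),-1 red(+90)
    a=np.radians(10);c=np.array([-70,0,146.]);Ax=R.from_euler("y",-10,degrees=True)
    th=phi+np.pi/2-k*np.pi/2
    return c+Ax.apply(np.array([np.cos(th)*(26+l*np.sin(a)),np.sin(th)*(26+l*np.sin(a)),-l*np.cos(a)]))
def cam():
    s=sense();f=grab_frame("wrist");T=np.eye(4);T[:3,:3]=R.from_euler("xyz",s["tcp_rot"]).as_matrix();T[:3,3]=s["eef_pos"]
    W=np.linalg.inv(T@f["T_tool_cam"]);f["rvec"]=R.from_matrix(W[:3,:3]).as_rotvec();f["tvec"]=W[:3,3];return s,f
def blobs(f,box):
    x0,y0,x1,y1=box;h=cv2.cvtColor(f["img"],cv2.COLOR_RGB2HSV)
    for n,(lo,hi) in dict(yellow=(20,33),red=(-5,5),green=(55,80),blue=(100,120)).items():
        k=((h[...,0].astype(int)+6)%180-6>=lo)&((h[...,0].astype(int)+6)%180-6<=hi)&(h[...,1]>150)&(h[...,2]>70)
        k=k.astype(np.uint8);N,lab,st,ce=cv2.connectedComponentsWithStats(k)
        print(n,[(ce[i].round().tolist(),int(st[i][4]),st[i][:4].tolist()) for i in range(1,N) if st[i][4]>12 and x0<ce[i][0]<x1 and y0<ce[i][1]<y1])
def report():
    s,f=cam();r=R.from_euler("xyz",s["tcp_rot"]);print(s["clock"],"tip",inv(s["eef_pos"]+r.apply([0,0,17])).round(1),"F",Rm.inv().apply(s["contact_force"]).round(1))
    blobs(f,(190,50,340,330))
    # band assumed at ~45% of length up from tip
    for d in(0,30,45,60,75,90): print(d,"tips y,g,r",[proj(f,M(m,tip(np.radians(d),l*.55,k)))[0].round().tolist() for l,k in((38,0),(40,1),(30,-1),(42,2))])
E
python3 -c "
from phi import *
print(tip(0,38),tip(np.pi/2,38))
report()"
```

```text
[-63.50161728  32.59863075 109.14584021] [-9.56050016e+01  3.99218088e-15  1.03485147e+02]
15.6 tip [-81.8  21.  107.2] F [-0.8 -1.2 -1.2]
yellow [([245.0, 178.0], 838, [234, 150, 20, 58]), ([246.0, 228.0], 367, [238, 212, 15, 35])]
red [([226.0, 178.0], 268, [221, 165, 11, 28]), ([224.0, 250.0], 29, [219, 248, 10, 5])]
green []
blue [([251.0, 259.0], 864, [237, 239, 44, 49]), ([230.0, 287.0], 13, [225, 286, 11, 2])]
0 tips y,g,r [[245.0, 306.0], [228.0, 308.0], [234.0, 229.0], [227.0, 244.0]]
30 tips y,g,r [[248.0, 279.0], [234.0, 320.0], [228.0, 223.0], [225.0, 265.0]]
45 tips y,g,r [[248.0, 263.0], [237.0, 323.0], [225.0, 224.0], [225.0, 276.0]]
60 tips y,g,r [[247.0, 249.0], [241.0, 321.0], [222.0, 229.0], [226.0, 288.0]]
75 tips y,g,r [[245.0, 237.0], [244.0, 315.0], [220.0, 236.0], [227.0, 298.0]]
90 tips y,g,r [[242.0, 228.0], [247.0, 306.0], [218.0, 244.0], [229.0, 308.0]]
```

Call:
{"name": "send_rows", "arguments": {
  "moves": [
    [[0,0,0,0,0,0,-1],[-0.0048,0.0002,0,0,0,0,-1],[-0.0048,0.0002,0,0,0,0,-1],[-0.0048,0.0002,0,0,0,0,-1],[-0.0048,0.0002,0,0,0,0,-1],[-0.0048,0.0002,0,0,0,0,-1],[-0.0048,0.0002,0,0,0,0,-1],[-0.0048,0.0002,0,0,0,0,-1],[-0.0048,0.0002,0,0,0,0,-1],[-0.0048,0.0002,0,0,0,0,-1]]
  ]
}}

```text
clock: 16.65
eef_pos: [515.5, -51.3, 112.6]
tcp_rot: [-1.916, -0.0, -1.551]
contact_force: [0.2, 0.8, -0.7]
opening: 0.001
grasp_force: 0.0
```

Call:
{"name": "send_rows", "arguments": {
  "moves": [
    [[-0.0048,0.0002,0,0,0,0,-1],[0,0,0,0,0,0,-1],[0,0,0,0,0,0,-1]]
  ]
}}

```text
clock: 16.95
eef_pos: [511.1, -51.2, 112.4]
tcp_rot: [-1.917, -0.0, -1.551]
contact_force: [0.4, 0.3, -0.1]
opening: 0.006
grasp_force: 0.0
```

```bash
python3 -c "
from phi import *
report()
print('barrel,stage corners',)"
```

```text
16.95 tip [-86.6  69.  106.7] F [ 0.4 -0.3 -0.1]
yellow [([233.0, 174.0], 748, [221, 144, 23, 67])]
red [([219.0, 170.0], 216, [215, 158, 10, 25]), ([213.0, 219.0], 99, [208, 212, 9, 16])]
green [([230.0, 256.0], 242, [224, 242, 12, 29])]
blue [([255.0, 240.0], 823, [231, 227, 50, 35]), ([242.0, 278.0], 131, [234, 269, 16, 20]), ([218.0, 275.0], 67, [212, 270, 12, 10])]
0 tips y,g,r [[227.0, 259.0], [215.0, 268.0], [219.0, 200.0], [215.0, 217.0]]
30 tips y,g,r [[229.0, 237.0], [219.0, 276.0], [215.0, 197.0], [214.0, 235.0]]
45 tips y,g,r [[229.0, 225.0], [221.0, 276.0], [213.0, 199.0], [214.0, 244.0]]
60 tips y,g,r [[228.0, 215.0], [224.0, 274.0], [211.0, 203.0], [214.0, 253.0]]
75 tips y,g,r [[227.0, 206.0], [226.0, 268.0], [209.0, 210.0], [215.0, 261.0]]
90 tips y,g,r [[225.0, 200.0], [228.0, 259.0], [208.0, 217.0], [216.0, 268.0]]
barrel,stage corners
```

Run:
```python
from phi import *
import pickle
f=grab_frame("scene")["img"].astype(int);g=pickle.load(open("scene3.pkl","rb"))["img"].astype(int)
h=pickle.load(open("scene.pkl","rb"))["img"].astype(int)
P=np.load("p.npy")
d=np.abs(f-g).max(2)
print("display",d[168:222,275:335].mean(),(d[168:222,275:335]>40).sum())
d0=np.abs(f-h).max(2)
for n,(u,v,r) in dict(plug=(268,281,12),ref_bench=(215,315,12),tape=(145,343,25),stage=(240,290,10)).items(): print(n,d0[v-r:v+r,u-r:u+r].mean().round(1),(d0[v-r:v+r,u-r:u+r]>40).sum())
print(sense()["qvel"].round(4),sense()["contact_force"])
```

```text
display 2.731172839506173 0
plug 4.3 4
ref_bench 5.5 0
tape 4.8 0
stage 3.8 0
[-0.0001 -0.0021  0.0001  0.0003 -0.0009 -0.0018] [-0.33919236  0.55207709  0.22597087]
```

```bash
python3 -c "
from rig import sign_off
print(sign_off())"
```

```text
the job is handed in; nothing more can be done
None
```

The job is handed in: the display stands at about 50° (49.9° by image fit, ±1.3°) and stays there; the nosepiece matches the 90° position with the yellow objective over the part, and the plug and tape, the loose things I checked, had not moved.

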